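# Start the second plate of the buffet warmer

## Robot

A 6-joint arm with a two-finger parallel gripper is mounted at the origin on the work surface. World frame = base frame: x ahead of the robot, y to its left, z up, the work surface at z = 0. Lengths are in m, angles in rad, forces in N, time in s.
With the tool pointing down it reaches from about 0.25 to 0.775 m from the base axis. Payload 8.9 kg.
Tool frame: the origin (TCP) lies at the centre of the arm's flange, where the gripper is bolted on; the fingertips stand 173 mm ahead of it and the grasp point (between the pads) lies 155 mm ahead of it; z points along the fingers, x is the direction in which the jaws open and shut, and the axes are right-handed (so a half turn about z gives the same grasp; the last joint's range is limited). The gripper opens to 85 mm and grips with 20 to 120 N. Pads are 22 mm wide; open, the fingers measure 114 mm over their backs; the gripper's body (76 mm by 85 mm) begins 54 mm behind the grasp point. The pads swing forward as they close: fully open they stand 13 mm farther back than shut.
Start: joints at [-1.343, 0.291, -0.153, 1.127, 0, 1.431], TCP at [0.188, -0.49, 0.405] pointing down, gripper open.
Joint ranges: [-2.52, 2.52], [-0.91, 1.74], [-1.3, 1.37], [-1.96, 2.02], [-1.52, 1.47], [-3.14, 3.14]. Speed limits (rad/s): [2.22, 2.22, 2.79, 3.14, 3.14, 3.14].

## Interface

Orientations are given as [roll, pitch, yaw] about the fixed x, y, z axes, in that order (R = Rz(yaw) Ry(pitch) Rx(roll)).
In Python, from station import * gives the robot as it stands. The module is installed in compiled form; this text tells all that it offers.
- The arm moves only by the shell command python3 -m crank 'ROWS' [OPENING] [FORCE]. ROWS is a JSON object of lists of equal length, an entry for each row: "xyz": the shift along the tool's x, y, z in m, a list of three; "yaw": the turn about the tool's z in rad. In form: {"xyz": [[x, y, z], ...], "yaw": [yaw, ...]}. A call has 1 to 8 rows; each row shifts and turns the commanded pose from where the row before left it, along the tool's axes as they then stand; what a row does not reach is not made up. A row lasts 1/12 s, in which the tool goes at most 41.7 mm and 7.16 degrees, less where a joint would pass 70% of its speed; a pose out of reach is approached as far as the arm can. A call is refused whole if a number of a shift passes 0.0417 or a number of a turn 0.125, either way. A call with a gripper value outside its range is refused whole. OPENING is the closure in counts, from 0 (fully open) to 255 (shut), set as the call begins (- or left out, the last holds). The fingers move at their own pace and stop on an object; FORCE is the grip in N (left out, the last holds). Time passes only in rows, so rows that do not move let the fingers close. It gives the time, the measured TCP pose, the force and the opening at its end, in the units of the state.
- get_obs(): the state, without advancing time (a new reading comes with each control period).
- get_image(name): name is "side" or "top"; returns a dict with "color" (384x512x3 uint8, red, green, blue), "vfov" (degrees; the focal length in pixels is half the picture's height over the tangent of half this angle, whatever the lens; pixels are square), "cx", "cy" (the principal point, pixels), "extrinsics" (4x4, takes a point from camera to world coordinates). Camera axes: x right, y up, looking along -z (the intrinsics and any distortion apply to the point x, -y, -z); pixel columns grow to the right and rows downward; lengths in m; the calibration is good to about 2 mm. A picture is of the moment at which its call begins. There is no depth.
- job_done(): hands the job in, once; it reports no verdict.
The state is a dict: "time": time; "q": joint angles; "qvel": joint speeds; "tau": joint torques, N m; "position": TCP position; "tcp_rot": TCP orientation; "force": force on the tool from outside, world axes, zero at the start; "moment": the same for the moment, N m; "width": opening from 0.0 (shut) to 1.0 (fully open).
Only numpy, scipy, OpenCV 4.12 (cv2) and the standard library are available. Lean on these libraries where they do the work, as an engineer would, in place of code of your own. Each camera call takes 0.05 s, during which the arm holds its last target.

## Task

Get the buffet warmer going: lift the grill press off its plate and set it down in the middle of the wooden board, then set the covered food tin in the middle of the plate you have just cleared (set both down, do not drop them). Then slide each of the two heat grips along its track until it is level with the pointer tab beside that track, and last push the main lever fully over, away from the robot, to switch on. Leave the pot on the other plate, the pointer tabs and the other things on the table where they are.

Things in the scene. Friction and masses are not known exactly. Their poses are not given: they have to be found in the camera images.
- warmer: Twin buffet warmer, a flat aluminium appliance fixed to the table, 295 mm deep (its x, from -155 to +140 mm) by 420 mm wide (its y) by 46 mm high. Origin on the table under it; its x points from its control strip (robot side) to its two hot plates (far side), its y to the left seen from the robot. The position and yaw vary.
- plate_left (a point): Centre of the top of the left (+y) hot plate: a dark steel square, 150 by 150 mm, its top 52 mm above the table; 55 mm along x and +125 mm along y from the warmer's origin. Axes as the warmer's. The pot stands on one of the plates and the grill press on the other; which is which varies.
- plate_right (a point): Centre of the top of the right (-y) hot plate, 150 by 150 mm, as the left one, at -125 mm along the warmer's y.
- heat_left (a joint): Left heat slider, m: 0 at the right (-y) end of its track, 0.12 at the left (+y) end. It moves along the warmer's y, needs about 3 N and stays where it is left. Starts near its right end.
- grip_left (a point): Centre of the top of the left slider's grip: an upright grey slab 40 mm along the warmer's x, 24 mm along its y, rising 61 mm from the control strip (strip top 46 mm above the table, grip top 107 mm above the table), with a white line across its top. Its track lies 100 mm from the warmer's origin towards -x, in front of the left plate. Axes as the warmer's.
- mark_left (a point): Point of the left pointer tab: a small flat aluminium arrow, 24 mm long, 16 mm wide, 6.5 mm high, lying on the control strip on the robot side of the left track, pointing at it, 24 mm from the track's middle line. It stands at the setting wanted along the warmer's y; the grip is right when it has the same y (in the warmer's axes) within 6 mm. The tab is stiff and must not be shifted. Axes as the warmer's.
- heat_right (a joint): Right heat slider, m: 0 at the right (-y) end of its track, 0.12 at the left (+y) end, like the left one. Starts near its left end.
- grip_right (a point): Centre of the top of the right slider's grip, same slab as the left one, in front of the right plate. Axes as the warmer's.
- mark_right (a point): Point of the right pointer tab, as the left one, beside the right track.
- main (a joint): Main lever, rad: at 0 to 0.15 (off) it leans towards the robot, 1.0 is fully over, away from the robot (on). It stays where it is left and needs about 1 to 2 N at the knob.
- main_tip (a point): Centre of the main lever's black ball knob, 26 mm across, on a 60 mm steel rod. The pivot lies 20 mm from the warmer's origin towards -x, on its middle line between the two plates, on a dark block 70 mm (x) by 50 mm (y) whose top is 71 mm above the table, itself 68 mm above the table; the knob is about 121 mm above the table when off or on and 128 mm midway; between off and on it moves 58 mm along the warmer's x.
- press: Grill press: a dark steel plate 90 mm (x) by 120 mm (y) by 12 mm with a straight wooden bar handle above it. Origin at the centre of its underside. The bar runs along its y, 100 mm long, 18 mm wide (x), from 34 to 52 mm above the origin, on two 10 mm posts at y = +-40 mm, open under it. About 0.5 kg. Stands on one of the hot plates.
- tin: Covered steel food tin, 92 mm (x) by 122 mm (y), 42 mm high to its lid (which is fixed on), with a straight black bar handle on top. Origin at the centre of its underside. The bar runs along its y, 100 mm long, 18 mm wide (x), from 64 to 82 mm above the origin, on two 10 mm posts at y = +-40 mm. About 0.45 kg. Stands on the table on one side of the warmer.
- board_top (a point): Centre of the top of the plain wooden board, 170 by 140 by 18 mm, fixed on the table on the other side of the warmer from the tin; top 18 mm above the table.
- pot: Covered white ceramic pot, 124 mm across, 72 mm high, standing on the other hot plate. Stays. Origin at the centre of its underside.
- mug: White mug, 76 mm across, 85 mm high. Bystander. Origin at the centre of its underside.
- bowl: White bowl, 130 mm across, 50 mm high. Bystander. Origin at the centre of its underside.
- shaker: Glass shaker with a steel cap, 48 mm across, 100 mm high. Bystander. Origin at the centre of its underside.
- jar: Glass jar with a steel cap, 64 mm across, 85 mm high. Bystander. Origin at the centre of its underside.
Not all that is in view belongs to the job. Leave any green look-alike of the press alone. What is shaped like the tin but turquoise is not meant.

How it is judged:
On the way, in this order (a step that is already met when the one before it is completed fails the run):
1. the press stands in the middle of the board, let go (horizontal distance between press and board_top below 0.035 m and z of press in the frame of board_top between -0.005 and 0.005 m and angle between press's own z axis and vertical below 0.06 rad and contact force between the fingers and press below 0.1 N and linear speed of press below 0.03 m/s), for 0.2 s.
2. the tin stands in the middle of the cleared plate, let go (((horizontal distance between tin and plate_left below 0.025 m and z of tin in the frame of plate_left between -0.005 and 0.005 m) or (horizontal distance between tin and plate_right below 0.025 m and z of tin in the frame of plate_right between -0.005 and 0.005 m)) and angle between tin's own z axis and vertical below 0.06 rad and contact force between the fingers and tin below 0.1 N and linear speed of tin below 0.03 m/s), for 0.2 s.
3. both heat grips are level with their tabs, let go (y of grip_left in the frame of mark_left between -0.006 and 0.006 m and contact force between the fingers and heat_left below 0.1 N and y of grip_right in the frame of mark_right between -0.006 and 0.006 m and contact force between the fingers and heat_right below 0.1 N), for 0.2 s.
4. the main lever is fully over (value of joint main above 0.85 rad), for 0.1 s.
At the end, for the whole second after the job is handed in: The press stands flat on the board, its centre within 35 mm of the board's; the tin stands flat on the plate that was cleared, its centre within 25 mm of the plate's; each heat grip is within 6 mm of its pointer along the track; the main lever is past 0.85 of 1.0 rad; all let go and at rest (all of step 1 and all of step 2 and all of step 3 and value of joint main above 0.85 rad); the robot touches nothing.
It fails at once if a bystander (pot, mug, bowl, shaker, jar) is moved more than 25 mm or tipped over (distance of any of pot, mug, bowl, shaker, jar from where it was at the start of the episode above 0.025 m or angle between any of pot, mug, bowl, shaker, jar's own z axis and vertical above 0.5 rad).
It fails at once if a pointer tab is shifted more than 4 mm (distance of any of mark_left, mark_right from where it was at the start of the episode above 0.004 m).
It fails at once if the main lever is switched on before both heat grips are at their tabs (value of joint main above 0.85 rad and not (y of grip_left in the frame of mark_left between -0.006 and 0.006 m and y of grip_right in the frame of mark_right between -0.006 and 0.006 m)).
It fails at once if the press or the tin is let go with its underside more than 90 mm above the table (dropped) ((height (world z) of press above 0.09 m and contact force between the fingers and press below 0.1 N) or (height (world z) of tin above 0.09 m and contact force between the fingers and tin below 0.1 N)).
It also fails if it takes over 72 s, if anything falls off the work surface, if the arm or the gripper's body presses on something with over 40 N, if the wrist force passes 120 N, or if a joint passes its speed limit or range.

## Working session

There is one attempt and no reset: what is moved stays moved. The work goes in short steps, Python scripts to look and compute and a shell command to move; the robot and the scene stay as the last step left them, time stands still between calls to the robot, and variables do not carry over. Pictures are saved under pics/ and viewed, and the job is handed in when it is done.

```bash
mkdir -p pics; ls
python3 - <<'E'
from station import *
import cv2,numpy as np
for n in("side","top"):
    i=get_image(n); cv2.imwrite(f"pics/{n}0.png",cv2.cvtColor(i["color"],cv2.COLOR_RGB2BGR))
    print(n,{k:v for k,v in i.items() if k!="color"})
print(get_obs())
E
```

```text
pics
side {'vfov': 42.16175952650611, 'cx': 258.19517403869236, 'cy': 193.6197571985159, 'extrinsics': array([[-0.98240095,  0.13127584, -0.13287219,  0.3048718 ],
       [-0.18677448, -0.68313069,  0.70600833,  0.98451931],
       [ 0.00191277,  0.71840039,  0.69562721,  1.11858004],
       [ 0.        ,  0.        ,  0.        ,  1.        ]])}
top {'vfov': 54.302647397330254, 'cx': 254.26226167606222, 'cy': 191.89127280957786, 'extrinsics': array([[ 0.01129088,  0.99540359, -0.09510107,  0.41809656],
       [-0.99985302,  0.01001164, -0.01391785, -0.07011522],
       [-0.01290176,  0.09524424,  0.99537032,  1.14319097],
       [ 0.        ,  0.        ,  0.        ,  1.        ]])}
{'time': 0.1, 'q': array([-1.34330216e+00,  2.91188108e-01, -1.54003308e-01,  1.12669277e+00,
       -3.26403021e-06,  1.43150456e+00]), 'qvel': array([-5.73652969e-04, -9.80518473e-04,  1.84345056e-03, -1.09721036e-03,
        6.47016775e-05,  7.52937618e-04]), 'tau': array([ 1.74011584e-03, -5.37976456e+01,  3.31919575e+01,  9.30564565e-03,
       -2.63490720e-04, -7.74644690e-06]), 'position': array([ 0.18824114, -0.48990427,  0.40422599]), 'tcp_rot': array([-3.14144484e+00,  1.07778074e-03, -1.20401031e+00]), 'force': array([-0.25766724,  1.22711736,  0.28774345]), 'moment': array([-0.00424775,  0.0389023 , -0.00974902]), 'width': 0.9980004233496921}
```

View pics/top0.png

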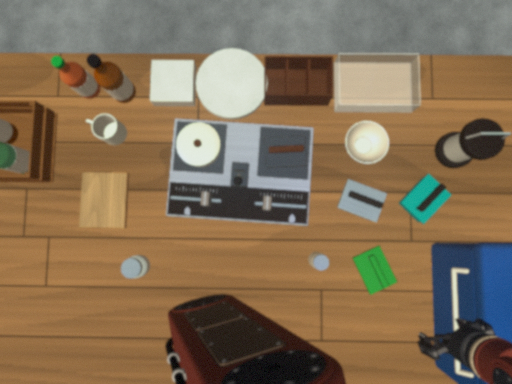

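View pics/side0.png

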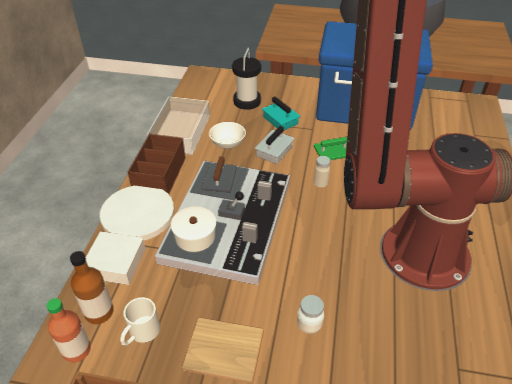

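The top view has two tin-shaped things: grey steel at (362,200) and turquoise at (425,198). The grey one fits the description. There are also two press-shaped things: dark with a brown bar on the right plate at (286,150), and a green one at (375,270). The dark one on the plate is the press. The board is at (104,200). I'll enlarge to confirm.

```bash
cat > h.py <<'E'
from station import *
import cv2,numpy as np
def save(n,name,box,s):
    i=get_image(n); c=cv2.cvtColor(i["color"],cv2.COLOR_RGB2BGR); x0,y0,x1,y1=box
    c=cv2.resize(c[y0:y1,x0:x1],None,fx=s,fy=s,interpolation=cv2.INTER_CUBIC)
    # ruler
    for x in range((x0+9)//10*10,x1,10):
        cv2.line(c,(int((x-x0)*s),0),(int((x-x0)*s),8 if x%50 else 16),(0,255,255),1)
    for x in range((x0+19)//20*20,x1,20): cv2.putText(c,str(x),(int((x-x0)*s),26),0,.4,(0,255,255),1)
    for y in range((y0+9)//10*10,y1,10):
        cv2.line(c,(0,int((y-y0)*s)),(8,int((y-y0)*s)),(0,255,255),1); cv2.putText(c,str(y),(10,int((y-y0)*s)+4),0,.4,(0,255,255),1)
    cv2.imwrite(f"pics/{name}.png",c); return i
P={}
P['top']=dict(vfov=54.302647397330254,cx=254.26226167606222,cy=191.89127280957786,E=np.array([[ 0.01129088,0.99540359,-0.09510107,0.41809656],[-0.99985302,0.01001164,-0.01391785,-0.07011522],[-0.01290176,0.09524424,0.99537032,1.14319097]]))
P['side']=dict(vfov=42.16175952650611,cx=258.19517403869236,cy=193.6197571985159,E=np.array([[-0.98240095,0.13127584,-0.13287219,0.3048718],[-0.18677448,-0.68313069,0.70600833,0.98451931],[0.00191277,0.71840039,0.69562721,1.11858004]]))
def w(u,v,z,n='top'):
    p=P[n];f=192/np.tan(np.radians(p['vfov']/2))
    d=p['E'][:,:3]@np.array([(u-p['cx'])/f,-(v-p['cy'])/f,-1]);o=p['E'][:,3]
    return o+d*(z-o[2])/d[2]
def px(X,n='top'):
    p=P[n];f=192/np.tan(np.radians(p['vfov']/2))
    c=p['E'][:,:3].T@(np.array(X)-p['E'][:,3])
    return p['cx']-f*c[0]/c[2],p['cy']+f*c[1]/c[2]
E
python3 - <<'E'
from h import *
save('top','t1',(160,110,320,230),5)
save('top','t2',(330,170,460,230),6)
save('top','t3',(70,160,140,240),7)
save('side','s1',(150,100,310,290),3)
E
```

```text
(no output)
```

View pics/t1.png

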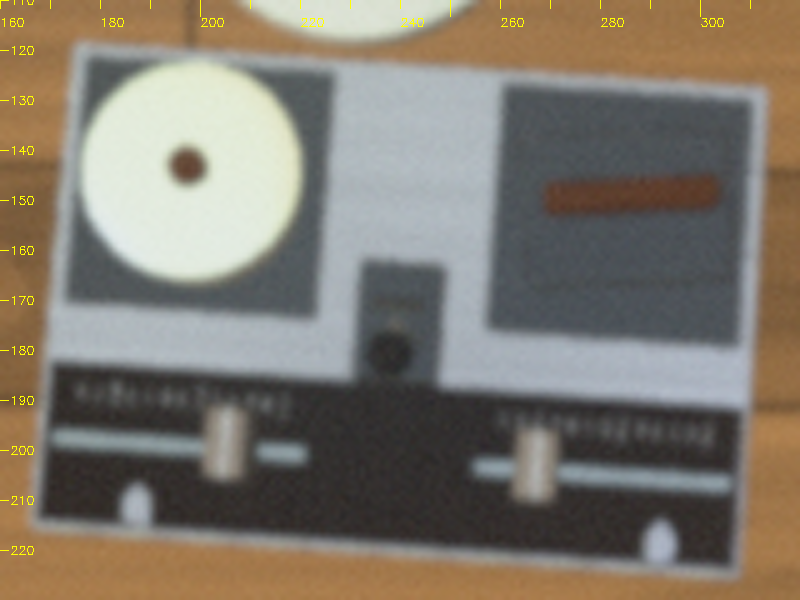

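View pics/t2.png

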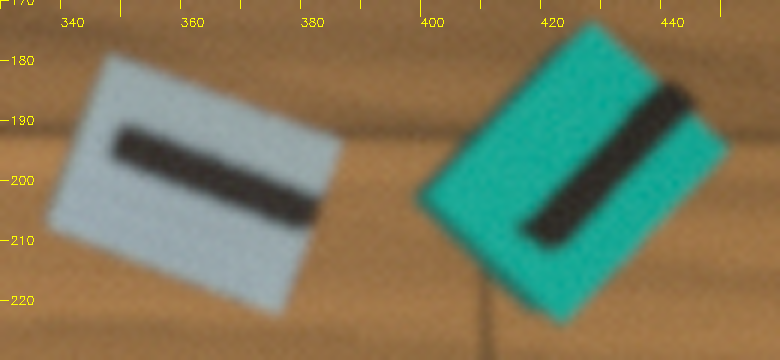

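View pics/t3.png

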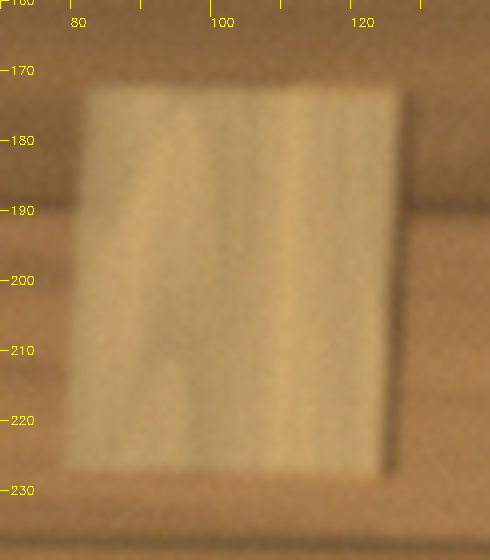

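View pics/s1.png

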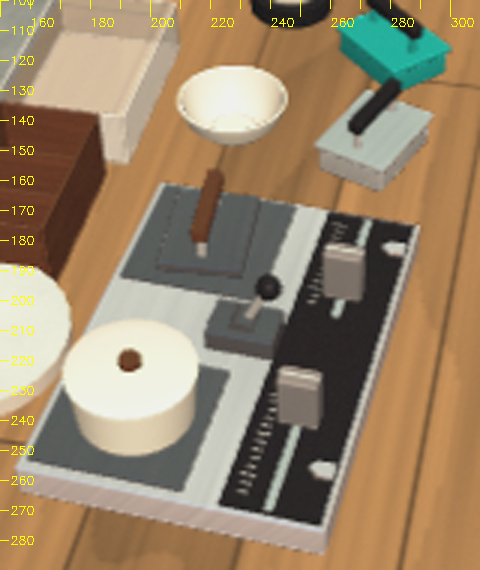

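```bash
cat > m.py <<'E'
from h import *
from scipy.optimize import least_squares
def fit(local,pix,z,x0,n='top'):
    W=np.array([w(u,v,z,n)[:2] for u,v in pix]);L=np.array(local)
    def r(p):
        c,s=np.cos(p[2]),np.sin(p[2]); return (L@np.array([[c,s],[-s,c]])+p[:2]-W).ravel()
    s=least_squares(r,x0); print(np.round(s.x,4),'res mm',np.round(s.fun*1e3,1)); return s.x
print('warmer');W=fit([(.14,.21),(.14,-.21),(-.155,-.21),(-.155,.21)],[(175,118.4),(313.4,128),(308,225.4),(166.6,215.4)],.046,[.4,0,0])
print('plateR');h=.075;p=fit([(h,h),(h,-h),(-h,-h),(-h,h)],[(260.6,127),(310.6,129.6),(307.4,179.6),(257.4,175.6)],.052,[.4,0,0])
print('board');fit([(.085,.07),(.085,-.07),(-.085,-.07),(-.085,.07)],[(82.4,172.6),(127.4,172.9),(125,227.9),(79.3,227.1)],.018,[.4,0.2,0])
print('tinlid');fit([(.046,.061),(.046,-.061),(-.046,-.061),(-.046,.061)],[(348.3,178.7),(387.2,193.3),(377,222.5),(338.3,207.5)],.042,[.4,-.3,0])
print('tinbar',w(365.8,199.5,.082)[:2])
a,b=w(269.2,149.6,.104),w(303.6,147.8,.104);print('press',w(286.4,148.8,.104)[:2],'yaw',np.arctan2(a[1]-b[1],a[0]-b[0])-np.pi/2,np.linalg.norm(a-b))
def loc(q):
    d=np.array(q[:2])-W[:2];c,s=np.cos(W[2]),np.sin(W[2]);return np.round([c*d[0]+s*d[1],-s*d[0]+c*d[1]],4)
for k,u,v,z in[('gripL',205,198.4,.107),('gripR',267,202.8,.107),('markL',187.4,206.4,.0525),('markR',292.2,213.4,.0525),('knob',238,180.6,.121)]:
    q=w(u,v,z);print(k,np.round(q[:2],4),'loc',loc(q))
print('plateR loc',loc(p),'plateL pot',w(197,143,.14)[:2])
for k,u,v,z in[('mug',108,128,.085),('bowl',367,142,.05),('shaker',319,261,.1),('jar',133,267,.085),('turq',427,198,.04)]:print(k,np.round(w(u,v,z)[:2],3))
E
python3 m.py
```

```text
warmer
[ 0.5916 -0.0139 -0.0593] res mm [ 1.2  1.2  2.5 -2.5 -2.  -1.8 -1.7  3.2]
plateR
[ 0.6393 -0.1414 -0.0591] res mm [ 2.   0.6 -0.1 -0.6 -0.1 -1.5 -1.7  1.5]
board
[ 0.4965  0.402  -0.001 ] res mm [ 2.1  0.9  1.6 -1.  -1.5 -0.8 -2.2  0.9]
tinlid
[ 0.5013 -0.3735 -0.3547] res mm [ 0.4 -0.   0.2 -1.  -0.1 -0.6 -0.4  1.6]
tinbar [ 0.50102296 -0.37133119]
press [ 0.64021284 -0.14473042] yaw 0.06167957468664942 0.09695823245655846
gripL [0.4975 0.0812] loc [-0.0995  0.0893]
gripR [ 0.4871 -0.0913] loc [-0.0998 -0.0835]
markL [0.4777 0.1401] loc [-0.1228  0.1469]
markR [ 0.4606 -0.1659] loc [-0.1218 -0.1595]
knob [ 0.5465 -0.0107] loc [-0.0452  0.0005]
plateR loc [ 0.0551 -0.1244] plateL pot [0.64652768 0.10185361]
mug [0.701 0.371]
bowl [ 0.674 -0.387]
shaker [ 0.329 -0.235]
jar [0.305 0.282]
turq [ 0.511 -0.562]
```

```bash
python3 -m crank '{"xyz":[[0,0,0],[0,0,0],[0,0,0],[0,0,0],[0,0,0],[0,0,0],[0,0,0],[0,0,0]],"yaw":[-0.115,-0.115,-0.115,-0.115,-0.115,-0.115,-0.115,-0.115]}' 0 60
python3 -m crank '{"xyz":[[0,0,0],[0,0,0],[0,0,0],[0,0,0]],"yaw":[-0.115,-0.115,-0.115,0]}'
cat > d.py <<'E'
import sys
from h import *
x,y,z,psi=map(float,sys.argv[1:5]);o=get_obs();p=o['position'];r=o['tcp_rot'];s=r[2]
from scipy.spatial.transform import Rotation as Ro
R=Ro.from_euler('xyz',r).as_matrix()
d=R.T@(np.array([x,y,z])-p)
print('t',round(o['time'],2),'pos',np.round(p,4),'rot',np.round(r,4),'F',np.round(o['force'],2),'w',round(o['width'],3))
print('tool delta',np.round(d,4),'turn',round(-((psi-s+np.pi)%(2*np.pi)-np.pi),4),'rows min',np.linalg.norm(d)/.04)
E
python3 d.py .640 -.1447 .36 .062
```

```text
time: 0.97
position: [0.1883, -0.4901, 0.4047]
tcp_rot: [-3.142, 0.0, -0.278]
force: [0.1, -0.5, 0.5]
width: 1.0
time: 1.3
position: [0.1883, -0.4901, 0.4046]
tcp_rot: [-3.141, 0.0, 0.066]
force: [-0.2, 0.3, 0.3]
width: 0.999
t 1.3 pos [ 0.1883 -0.4901  0.4046] rot [-3.1415  0.      0.0662] F [-0.23  0.34  0.32] w 0.999
tool delta [ 0.4736 -0.3147  0.0447] turn 0.0042 rows min 14.259196936059492
```

```bash
python3 -m crank '{"xyz":[[0.0296,-0.0197,0],[0.0296,-0.0197,0],[0.0296,-0.0197,0],[0.0296,-0.0197,0],[0.0296,-0.0197,0],[0.0296,-0.0197,0],[0.0296,-0.0197,0],[0.0296,-0.0197,0]],"yaw":[0,0,0,0,0,0,0,0]}'
python3 -m crank '{"xyz":[[0.0296,-0.0197,0.01],[0.0296,-0.0197,0.01],[0.0296,-0.0197,0.01],[0.0296,-0.0197,0.01],[0.0296,-0.0197,0.005],[0.0296,-0.0197,0],[0.0296,-0.0197,0],[0.0296,-0.0197,0]],"yaw":[0,0,0,0,0,0,0,0]}'
python3 -m crank '{"xyz":[[0,0,0],[0,0,0],[0,0,0]],"yaw":[0,0,0.004]}'
python3 d.py .640 -.1447 .252 .062
python3 - <<'E'
from h import *
save('side','s2',(150,40,350,240),3)
E
```

```text
time: 1.97
position: [0.4162, -0.317, 0.4048]
tcp_rot: [3.141, -0.0, 0.057]
force: [0.1, -1.5, 0.2]
width: 1.004
time: 2.63
position: [0.643, -0.1452, 0.3595]
tcp_rot: [-3.142, 0.0, 0.057]
force: [0.8, -0.9, -0.5]
width: 1.002
time: 2.88
position: [0.6415, -0.1466, 0.3593]
tcp_rot: [-3.142, 0.001, 0.055]
force: [0.4, -0.5, 0.2]
width: 0.997
t 2.88 pos [ 0.6415 -0.1466  0.3593] rot [-3.1415e+00  1.0000e-03  5.5000e-02] F [ 0.41 -0.52  0.17] w 0.997
tool delta [-0.0013 -0.002   0.1073] turn -0.007 rows min 2.682342572251364
```

View pics/s2.png

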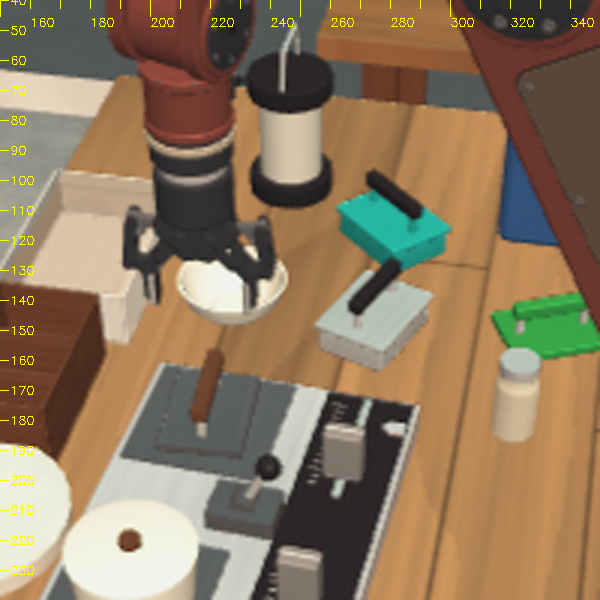

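The open gripper hangs straight above the brown bar (side view about (217,170)), with the jaws across it. Descending.

```bash
python3 -m crank '{"xyz":[[0,-0.001,0.02],[-0.001,-0.001,0.025],[0,0,0.025],[0,0,0.02],[0,0,0.0115],[0,0,0.005],[0,0,0],[0,0,0]],"yaw":[-0.007,0,0,0,0,0,0,0]}'
python3 -m crank '{"xyz":[[0,0,0],[0,0,0],[0,0,0],[0,0,0],[0,0,0],[0,0,0],[0,0,0],[0,0,0]],"yaw":[0,0,0,0,0,0,0,0]}' 255 60
python3 d.py .640 -.1447 .37 .062
```

```text
time: 3.6
position: [0.6408, -0.1452, 0.2543]
tcp_rot: [3.141, -0.001, 0.063]
force: [0.5, 0.0, 0.3]
width: 1.001
time: 4.27
position: [0.641, -0.1447, 0.2537]
tcp_rot: [3.141, -0.001, 0.064]
force: [0.5, 0.5, 4.3]
width: 0.201
t 4.27 pos [ 0.641  -0.1447  0.2537] rot [ 3.1413e+00 -1.0000e-03  6.4100e-02] F [0.5  0.47 4.27] w 0.201
tool delta [-0.0009  0.     -0.1163] turn 0.0021 rows min 2.9086342239142344
```

```bash
python3 -m crank '{"xyz":[[0,0,-0.01],[0,0,-0.02],[0,0,-0.025],[0,0,-0.025],[0,0,-0.02],[0,0,-0.015],[0,0,-0.005],[0,0,0]],"yaw":[0,0,0,0,0,0,0,0]}'
python3 d.py .4965 .402 .37 0.06
python3 - <<'E'
from h import *
save('side','s3',(150,40,350,240),3)
E
```

```text
time: 4.93
position: [0.6407, -0.1447, 0.374]
tcp_rot: [3.141, -0.001, 0.064]
force: [-0.5, -0.7, -6.3]
width: 0.201
t 4.93 pos [ 0.6407 -0.1447  0.374 ] rot [ 3.1412e+00 -7.0000e-04  6.4000e-02] F [-0.51 -0.74 -6.3 ] w 0.201
tool delta [-0.109  -0.5548  0.0037] turn 0.004 rows min 14.134982707751691
```

View pics/s3.png

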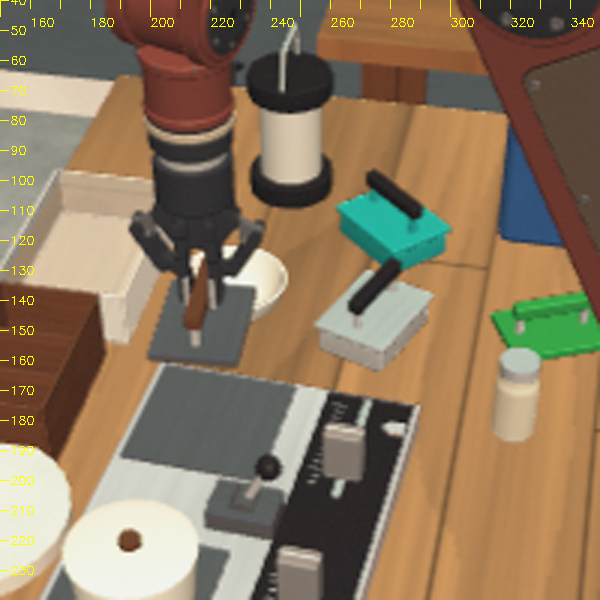

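The press is lifted level and held at the middle of its bar, and the right plate is clear. Next I carry it to the board.

```bash
python3 -m crank '{"xyz":[[-0.009,-0.01,0],[-0.01,-0.02,0],[-0.01,-0.03,0],[-0.01,-0.035,0],[-0.01,-0.038,0],[-0.01,-0.038,0],[-0.01,-0.038,0],[-0.01,-0.038,0]],"yaw":[0,0,0,0,0,0,0,0]}'
python3 -m crank '{"xyz":[[-0.01,-0.038,0],[-0.01,-0.038,0],[-0.01,-0.038,0],[0,-0.038,0],[0,-0.038,0],[0,-0.038,0],[0,-0.034,0],[0,-0.024,0]],"yaw":[0,0,0,0,0,0,0,0]}'
python3 -m crank '{"xyz":[[0,-0.012,0],[0,-0.008,0],[0,0,0],[0,0,0]],"yaw":[0,0,0,0]}'
python3 d.py .4965 .402 .220 0.06
```

```text
time: 5.65
position: [0.5445, 0.0982, 0.3715]
tcp_rot: [-3.142, 0.003, 0.064]
force: [0.9, 2.0, -5.5]
width: 0.198
time: 6.32
position: [0.4965, 0.383, 0.3712]
tcp_rot: [3.141, 0.003, 0.066]
force: [-0.4, 0.1, -5.7]
width: 0.199
time: 6.65
position: [0.4965, 0.3995, 0.3723]
tcp_rot: [3.14, 0.001, 0.064]
force: [-0.0, -0.1, -6.7]
width: 0.198
t 6.65 pos [0.4965 0.3995 0.3723] rot [3.1402e+00 1.3000e-03 6.3800e-02] F [-0.01 -0.14 -6.68] w 0.198
tool delta [ 0.0004 -0.0028  0.1523] turn 0.0038 rows min 3.8087613471468185
```

```bash
python3 -m crank '{"xyz":[[0,-0.002,0.02],[0,0,0.03],[0,0,0.03],[0,0,0.03],[0,0,0.02],[0,0,0.012],[0,0,0.005],[0,0,0]],"yaw":[0,0,0,0,0,0,0,0]}'
python3 -m crank '{"xyz":[[0,0,0.001],[0,0,0.001],[0,0,0.001],[0,0,0.001],[0,0,0]],"yaw":[0,0,0,0,0]}'
python3 d.py .4965 .402 .22 0.06
python3 - <<'E'
from h import *
save('side','s4',(140,230,300,384),4)
E
```

```text
time: 7.32
position: [0.4966, 0.4013, 0.2257]
tcp_rot: [3.141, 0.001, 0.063]
force: [0.2, -0.3, -5.8]
width: 0.194
time: 7.73
position: [0.4964, 0.4024, 0.2226]
tcp_rot: [-3.141, -0.001, 0.064]
force: [-0.4, -0.1, -6.6]
width: 0.2
t 7.73 pos [0.4964 0.4024 0.2226] rot [-3.1413e+00 -6.0000e-04  6.4200e-02] F [-0.36 -0.06 -6.55] w 0.2
tool delta [0.     0.0004 0.0026] turn 0.0042 rows min 0.0654865258763143
```

View pics/s4.png

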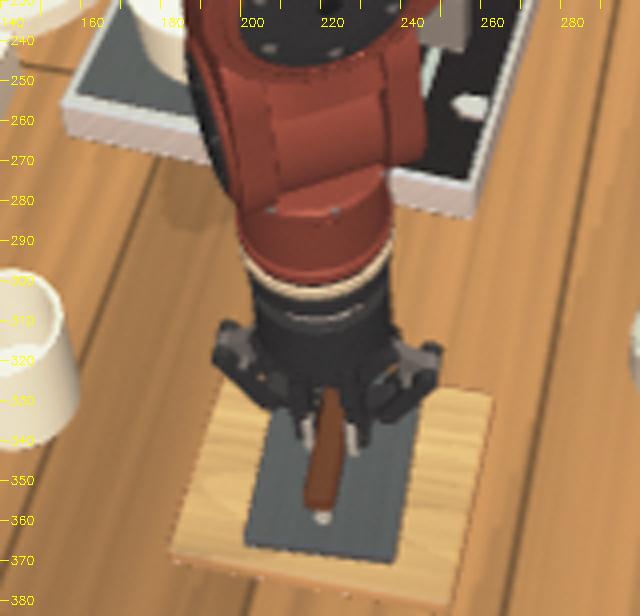

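The press is centred over the board (plate corners about (205,333), (241,370), board (183,369)–(260,330)) and still ~2–3 mm up. I lower it until the force shows contact.

```bash
python3 -m crank '{"xyz":[[0,0,0.001],[0,0,0.001],[0,0,0.001],[0,0,0]],"yaw":[0,0,0,0]}'
python3 -m crank '{"xyz":[[0,0,0.0005],[0,0,0],[0,0,0]],"yaw":[0,0,0]}'
```

```text
time: 8.12
position: [0.4964, 0.4023, 0.2197]
tcp_rot: [-3.141, -0.0, 0.064]
force: [-1.0, -2.3, 0.5]
width: 0.196
time: 8.37
position: [0.4964, 0.4022, 0.2197]
tcp_rot: [-3.141, -0.0, 0.064]
force: [-3.6, -2.8, 5.9]
width: 0.196
```

Contact. Release and rise.

```bash
python3 -m crank '{"xyz":[[0,0,0],[0,0,0],[0,0,0],[0,0,0],[0,0,0],[0,0,0],[0,0,0],[0,0,0]],"yaw":[0,0,0,0,0,0,0,0]}' 0
python3 -m crank '{"xyz":[[0,0,-0.01],[0,0,-0.02],[0,0,-0.03],[0,0,-0.03],[0,0,-0.03],[0,0,-0.02],[0,0,-0.01],[0,0,0]],"yaw":[0,0,0,0,0,0,0,0]}'
python3 d.py .5012 -.3725 .37 -.355
python3 - <<'E'
from h import *
save('side','s5',(140,230,300,384),4)
E
```

```text
time: 9.03
position: [0.4964, 0.4022, 0.2187]
tcp_rot: [-3.142, -0.0, 0.064]
force: [0.4, 0.4, 0.2]
width: 0.997
time: 9.7
position: [0.4969, 0.4026, 0.3716]
tcp_rot: [-3.139, -0.004, 0.064]
force: [-0.6, 0.1, 0.1]
width: 1.002
t 9.7 pos [0.4969 0.4026 0.3716] rot [-3.1394 -0.0039  0.0641] F [-0.55  0.1   0.12] w 1.002
tool delta [-4.530e-02  7.738e-01 -2.000e-04] turn 0.4191 rows min 19.37731127038724
```

View pics/s5.png

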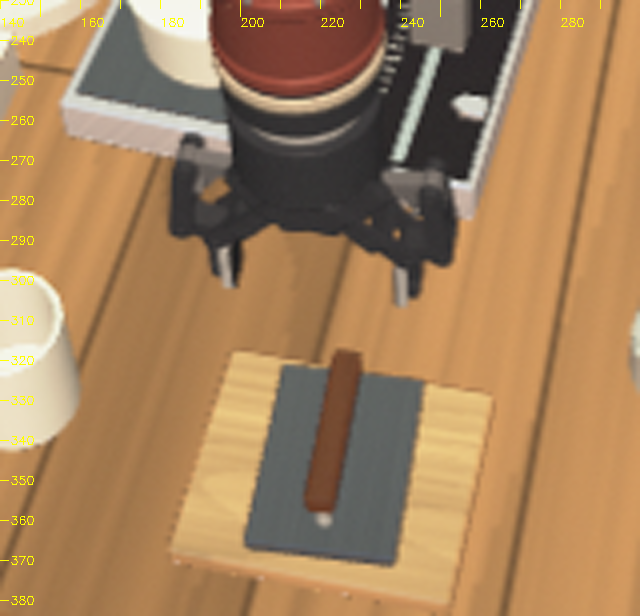

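The press stands centred and flat on the board and is let go. Now to the tin (grey steel, top view (362,200)).

```bash
python3 -m crank '{"xyz":[[-0.005,0.03,0],[-0.005,0.038,0],[-0.005,0.039,0],[-0.005,0.039,0],[-0.005,0.039,0],[-0.005,0.039,0],[-0.005,0.039,0],[-0.005,0.039,0]],"yaw":[0,0,0,0,0,0,0,0]}'
python3 -m crank '{"xyz":[[-0.005,0.039,0],[0,0.039,0],[0,0.039,0],[0,0.039,0],[0,0.039,0],[0,0.039,0],[0,0.039,0],[0,0.039,0]],"yaw":[0,0,0,0,0,0,0,0]}'
python3 -m crank '{"xyz":[[0,0.039,0],[0,0.039,0],[0,0.039,0],[0,0.03,0],[0,0,0],[0,0,0],[0,0,0],[0,0,0]],"yaw":[0,0,0,0,0.11,0.11,0.11,0.089]}'
python3 -m crank '{"xyz":[[0,0,0],[0,0,0],[0,0,0]],"yaw":[0,0,0]}'
python3 d.py .5012 -.3725 .231 -.355
python3 - <<'E'
from h import *
save('side','s6',(190,40,350,190),4)
E
```

```text
time: 10.42
position: [0.4746, 0.0966, 0.367]
tcp_rot: [-3.142, 0.003, 0.064]
force: [0.7, -0.2, -0.4]
width: 1.005
time: 11.08
position: [0.4899, -0.2151, 0.3669]
tcp_rot: [-3.14, 0.002, 0.064]
force: [0.9, 0.0, -0.1]
width: 0.998
time: 11.75
position: [0.4996, -0.3601, 0.3662]
tcp_rot: [-3.14, 0.003, -0.361]
force: [-0.7, -0.7, 0.1]
width: 0.998
time: 12.0
position: [0.5, -0.3599, 0.3677]
tcp_rot: [-3.141, 0.001, -0.352]
force: [-0.8, -0.6, -0.4]
width: 0.997
t 12.0 pos [ 0.5    -0.3599  0.3677] rot [-3.141e+00  1.500e-03 -3.520e-01] F [-0.78 -0.58 -0.43] w 0.997
tool delta [0.0057 0.0115 0.1367] turn 0.003 rows min 3.432338115962715
```

View pics/s6.png

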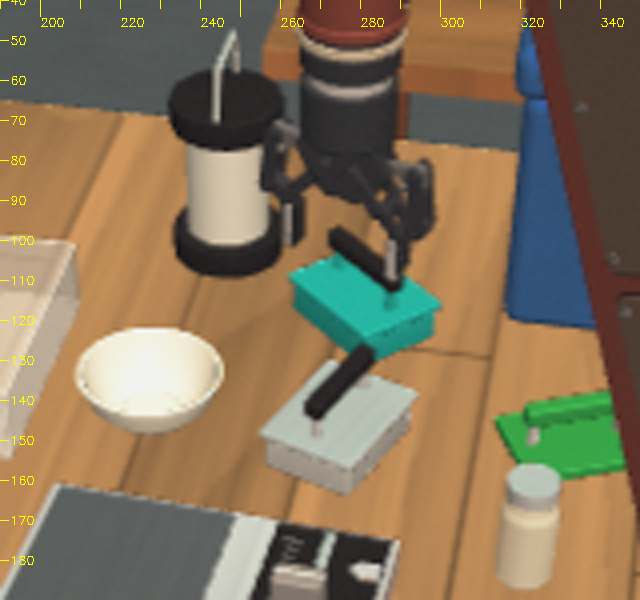

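```bash
python3 -c "
from h import *
print(px([.5012,-.3725,.075],'side'), px([.5012,-.3725,.082],'side'),w(275.5,134.5,.078,'side'))"
python3 -m crank '{"xyz":[[0.003,0.006,0.02],[0.003,0.0055,0.03],[0,0,0.03],[0,0,0.025],[0,0,0.02],[0,0,0.01],[0,0,0.002],[0,0,0]],"yaw":[0.003,0,0,0,0,0,0,0]}'
python3 -m crank '{"xyz":[[0,0,0],[0,0,0]],"yaw":[0,0]}'
python3 d.py .5012 -.3725 .231 -.355
python3 - <<'E'
from h import *
save('side','s7',(190,40,350,190),4)
E
```

```text
(np.float64(275.25907158550353), np.float64(134.46978692516228)) (np.float64(275.3117095656687), np.float64(132.83203263110795)) [ 0.4997981  -0.36858779  0.078     ]
time: 12.72
position: [0.5018, -0.3729, 0.2317]
tcp_rot: [-3.141, 0.001, -0.357]
force: [-0.4, 0.4, 0.6]
width: 1.003
time: 12.88
position: [0.5023, -0.3734, 0.2333]
tcp_rot: [3.141, -0.002, -0.358]
force: [-0.4, 1.3, -0.3]
width: 1.001
t 12.88 pos [ 0.5023 -0.3734  0.2333] rot [ 3.1406e+00 -2.3000e-03 -3.5760e-01] F [-0.43  1.28 -0.31] w 1.001
tool delta [-0.0014 -0.0004  0.0022] turn -0.0026 rows min 0.06646359493180522
```

View pics/s7.png

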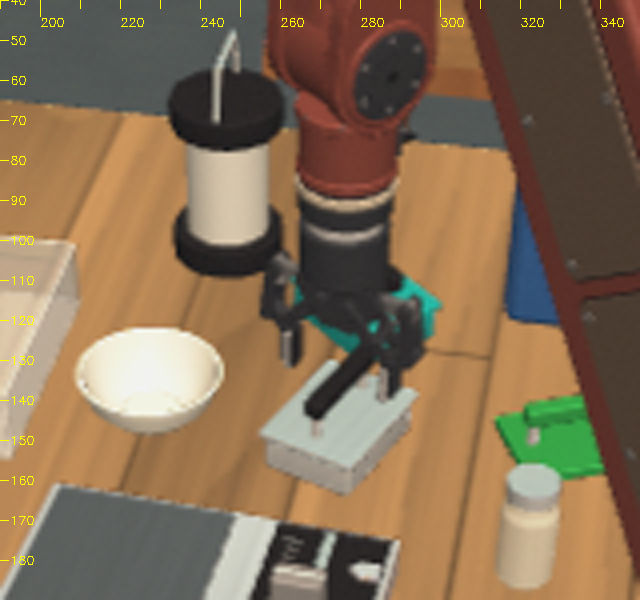

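The open fingers straddle the grey tin's black bar (bar (268,142)–(283,127)), with the turquoise one behind and clear. Closing, then a lift.

```bash
python3 -m crank '{"xyz":[[-0.001,0,0.002],[0,0,0],[0,0,0],[0,0,0],[0,0,0],[0,0,0],[0,0,0],[0,0,0]],"yaw":[0,0,0,0,0,0,0,0]}' 255 60
python3 d.py .5012 -.3725 .34 -.355
python3 -m crank '{"xyz":[[0,0,-0.01],[0,0,-0.02],[0,0,-0.025],[0,0,-0.025],[0,0,-0.02],[0,0,-0.01],[0,0,0],[0,0,0]],"yaw":[0,0,0,0,-0.1,-0.1,-0.1,0]}'
python3 d.py .639 -.1405 .34 -.059
python3 - <<'E'
from h import *
save('side','s8',(190,40,350,190),4)
E
```

```text
time: 13.6
position: [0.5011, -0.3727, 0.2299]
tcp_rot: [3.141, -0.001, -0.358]
force: [3.0, 0.1, 1.1]
width: 0.194
t 13.6 pos [ 0.5011 -0.3727  0.2299] rot [ 3.1415e+00 -7.0000e-04 -3.5790e-01] F [3.   0.15 1.14] w 0.194
tool delta [ 1.000e-04 -2.000e-04 -1.101e-01] turn -0.0029 rows min 2.753355837695338
time: 14.27
position: [0.5006, -0.3725, 0.3404]
tcp_rot: [3.142, 0.0, -0.054]
force: [0.1, -0.2, -5.9]
width: 0.199
t 14.27 pos [ 0.5006 -0.3725  0.3404] rot [ 3.1415e+00  2.0000e-04 -5.3600e-02] F [ 0.09 -0.18 -5.91] w 0.199
tool delta [ 0.1258 -0.239   0.0004] turn 0.0054 rows min 6.75292893507582
```

View pics/s8.png

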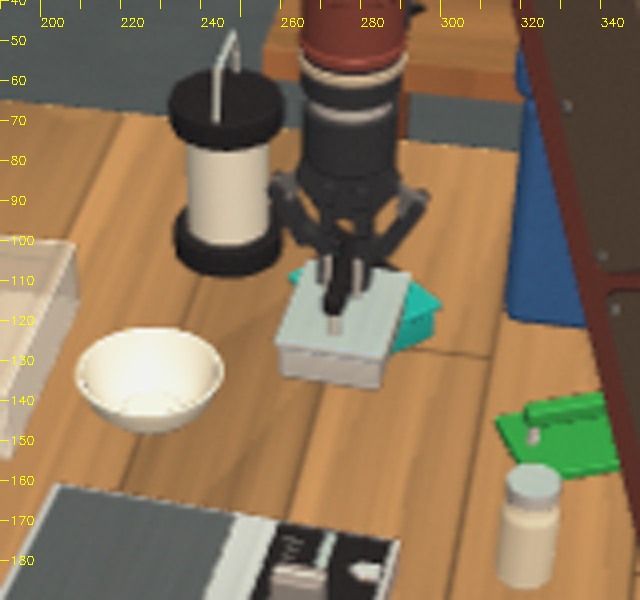

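```bash
python3 -m crank '{"xyz":[[0.0,-0.02,0],[0.012,-0.03,0],[0.016,-0.032,0],[0.016,-0.032,0],[0.016,-0.032,0],[0.016,-0.032,0],[0.016,-0.029,0],[0.016,-0.02,0]],"yaw":[0,0,0,0,0,0,0,0.005]}'
python3 -m crank '{"xyz":[[0.012,-0.009,0],[0.006,-0.003,0],[0,0,0],[0,0,0],[0,0,0]],"yaw":[0,0,0,0,0]}'
python3 d.py .639 -.1405 .285 -.059
```

```text
time: 14.98
position: [0.6219, -0.1492, 0.3389]
tcp_rot: [-3.14, 0.003, -0.065]
force: [1.2, 0.5, -5.7]
width: 0.197
time: 15.4
position: [0.6397, -0.1423, 0.3392]
tcp_rot: [3.142, 0.002, -0.065]
force: [0.9, 0.1, -5.9]
width: 0.194
t 15.4 pos [ 0.6397 -0.1423  0.3392] rot [ 3.1416e+00  1.6000e-03 -6.5100e-02] F [ 0.91  0.09 -5.87] w 0.194
tool delta [-0.0007 -0.0017  0.0542] turn -0.0061 rows min 1.3565693045794531
```

```bash
python3 -m crank '{"xyz":[[0,-0.001,0.015],[0,0,0.02],[0,0,0.012],[0,0,0.005],[0,0,0.001],[0,0,0],[0,0,0]],"yaw":[0,0,0,0,0,0,0]}'
python3 -m crank '{"xyz":[[0,0,0.001],[0,0,0.001],[0,0,0],[0,0,0]],"yaw":[0,0,0,0]}'
python3 d.py .639 -.1405 .282 -.059
python3 - <<'E'
from h import *
save('side','s9',(150,90,310,240),4)
E
```

```text
time: 15.98
position: [0.6408, -0.1409, 0.2878]
tcp_rot: [3.141, -0.001, -0.064]
force: [-0.3, 1.2, -5.4]
width: 0.198
time: 16.32
position: [0.6406, -0.1404, 0.2849]
tcp_rot: [3.142, -0.0, -0.063]
force: [0.8, -0.3, -6.1]
width: 0.198
t 16.32 pos [ 0.6406 -0.1404  0.2849] rot [ 3.1416e+00 -2.0000e-04 -6.2900e-02] F [ 0.79 -0.33 -6.15] w 0.198
tool delta [-0.0016  0.0002  0.0029] turn -0.0039 rows min 0.08315394331818929
```

View pics/s9.png

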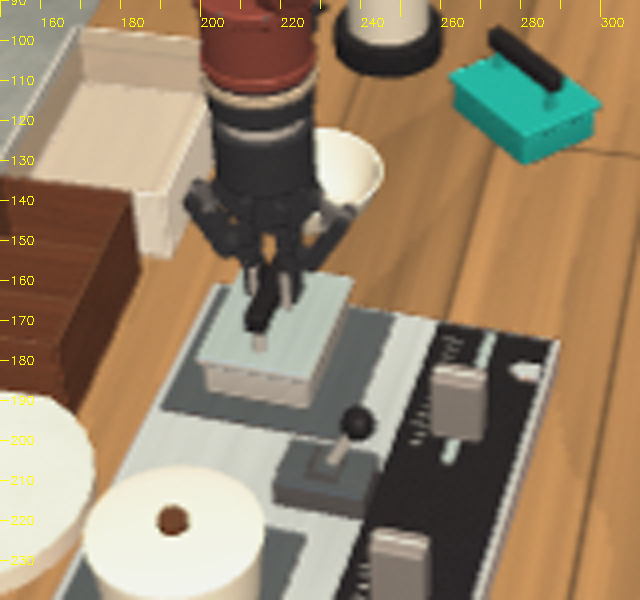

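The tin is centred over the right plate (plate corners about (190,192), (235,200), (250,169)) and still just above it. I continue until contact.

```bash
python3 -m crank '{"xyz":[[0,0,0.001],[0,0,0.001],[0,0,0.001],[0,0,0],[0,0,0]],"yaw":[0,0,0,0,0]}'
python3 -m crank '{"xyz":[[0,0,0.0005],[0,0,0],[0,0,0]],"yaw":[0,0,0]}'
```

```text
time: 16.78
position: [0.6407, -0.1404, 0.2819]
tcp_rot: [3.142, -0.0, -0.063]
force: [-0.2, 0.4, -3.0]
width: 0.198
time: 17.03
position: [0.6407, -0.1404, 0.2818]
tcp_rot: [3.142, -0.001, -0.063]
force: [-1.3, 0.9, 4.7]
width: 0.198
```

```bash
python3 -m crank '{"xyz":[[0,0,0],[0,0,0],[0,0,0],[0,0,0],[0,0,0],[0,0,0],[0,0,0]],"yaw":[0,0,0,0,0,0,0]}' 0
python3 -m crank '{"xyz":[[0,0,-0.01],[0,0,-0.02],[0,0,-0.03],[0,0,-0.03],[0,0,-0.02],[-0.02,0,0],[-0.03,0,0],[-0.03,0,0]],"yaw":[0,0,0,0,0,0,0,0]}'
python3 -m crank '{"xyz":[[0,0,0],[0,0,0],[0,0,0],[0,0,0],[0,0,0],[0,0,0],[0,0,0],[0,0,0]],"yaw":[-0.113,-0.113,-0.113,-0.113,-0.113,-0.113,-0.113,-0.113]}'
python3 -m crank '{"xyz":[[0,0,0],[0,0,0],[0,0,0],[0,0,0],[0,0,0],[0,0,0],[0,0,0],[0,0,0]],"yaw":[-0.112,-0.112,-0.112,-0.112,-0.112,-0.112,0,0]}'
python3 d.py .4875 -.0916 .37 1.512
python3 - <<'E'
from h import *
save('side','s10',(150,100,310,290),4)
save('top','t4',(160,110,320,230),5)
E
```

```text
time: 17.62
position: [0.6406, -0.1405, 0.2811]
tcp_rot: [3.142, 0.0, -0.063]
force: [0.1, -0.5, 0.8]
width: 1.003
time: 18.28
position: [0.5601, -0.1353, 0.392]
tcp_rot: [3.141, -0.001, -0.063]
force: [0.3, -0.2, 1.3]
width: 1.0
time: 18.95
position: [0.5608, -0.1354, 0.3921]
tcp_rot: [3.141, -0.0, 0.847]
force: [0.1, -0.6, -0.9]
width: 0.999
time: 19.62
position: [0.5608, -0.1354, 0.3918]
tcp_rot: [3.141, 0.0, 1.51]
force: [-0.1, 0.5, 0.0]
width: 1.0
t 19.62 pos [ 0.5608 -0.1354  0.3918] rot [3.1410e+00 2.0000e-04 1.5095e+00] F [-0.12  0.47  0.03] w 1.0
tool delta [ 0.0392 -0.0758  0.0218] turn -0.0025 rows min 2.2023829422002885
```

View pics/s10.png

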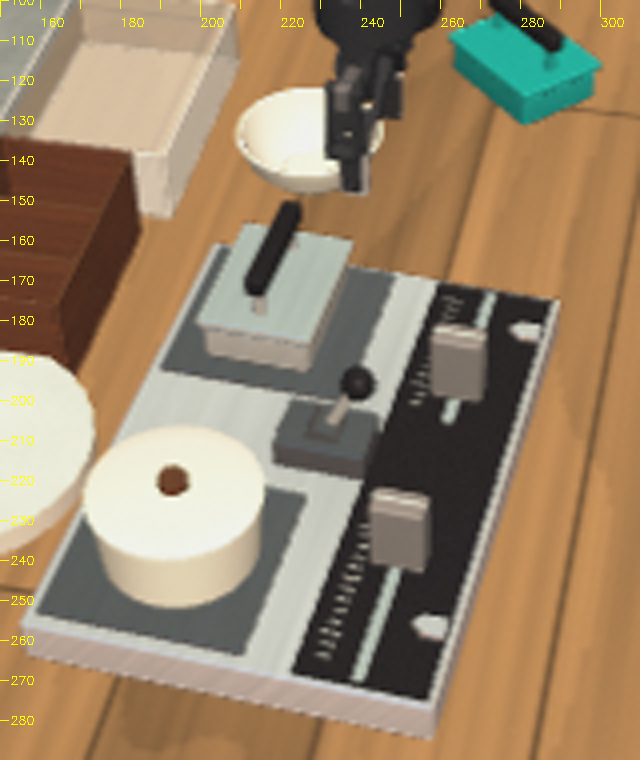

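View pics/t4.png

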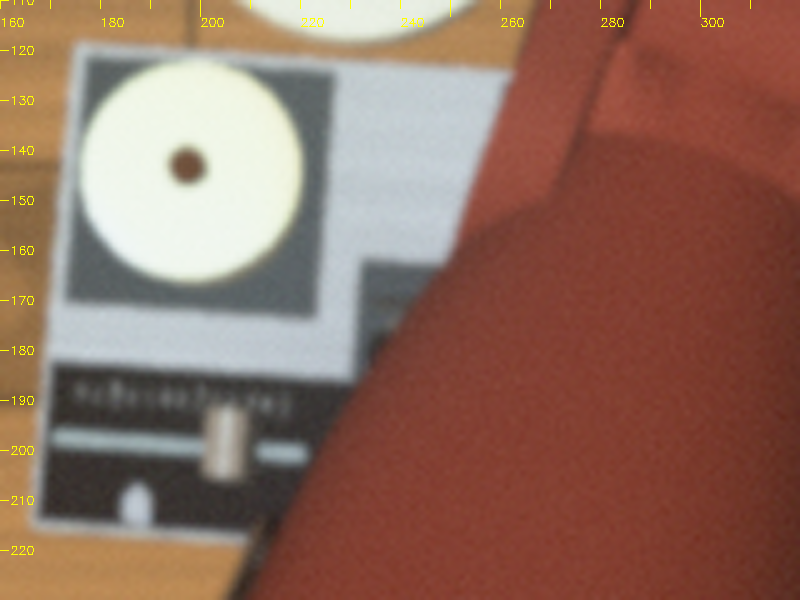

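```bash
cat >> m.py <<'E'
print('--side')
for k,u,v,z in[('gripL',250,223.75,.107),('gripR',265,183,.107),('markL',253.3,256.5,.050),('markR',277.3,182,.050)]:
    q=w(u,v,z,'side');print(k,np.round(q[:2],4),'loc',loc(q))
c,s=np.cos(W[2]),np.sin(W[2])
for k,l in [('gR',(-.1,-.0835)),('gR tgt',(-.1,-.1595)),('gL',(-.1,.0893)),('gLtgt',(-.1,.1469)),('pre knob',(-.092,0)),('on',(.009,0))]:print(k,np.round(W[:2]+[c*l[0]-s*l[1],s*l[0]+c*l[1]],4))
E
python3 m.py | sed -n '/--side/,$p'
```

```text
--side
gripL [0.498 0.079] loc [-0.099   0.0872]
gripR [ 0.4867 -0.0908] loc [-0.1002 -0.083 ]
markL [0.476  0.1448] loc [-0.1248  0.1515]
markR [ 0.4595 -0.1633] loc [-0.123 -0.157]
gR [ 0.4868 -0.0913]
gR tgt [ 0.4823 -0.1672]
gL [0.4971 0.0812]
gLtgt [0.5005 0.1387]
pre knob [ 0.4998 -0.0084]
on [ 0.6006 -0.0144]
```

The tin stands in the middle of the right plate, let go. Top-view tab points: left (187.4,206.4), right (292.2,213.4). Next, the right grip.

```bash
python3 -m crank '{"xyz":[[0.013,-0.025,0],[0.013,-0.025,0.01],[0.013,-0.0265,0.012],[0,0,0.02],[0,0,0.02],[0,0,0],[0,0,0]],"yaw":[-0.002,0,0,0,0,0,0]}'
python3 d.py .4868 -.0913 .242 1.512
```

```text
time: 20.3
position: [0.4863, -0.092, 0.3291]
tcp_rot: [-3.14, -0.0, 1.513]
force: [-0.1, 1.0, 0.9]
width: 0.999
t 20.3 pos [ 0.4863 -0.092   0.3291] rot [-3.1402e+00 -4.0000e-04  1.5134e+00] F [-0.08  0.98  0.87] w 0.999
tool delta [0.0007 0.0005 0.0871] turn 0.0014 rows min 2.178724566661331
```

```bash
python3 -m crank '{"xyz":[[0,0,0.015],[0,0,0.02],[0,0,0.02],[0,0,0.018],[0,0,0.01],[0,0,0.004],[0,0,0],[0,0,0]],"yaw":[0,0,0,0,0,0,0,0]}'
python3 - <<'E'
from h import *
save('side','s11',(190,100,310,230),4)
E
python3 d.py .4868 -.0913 .242 1.512
```

```text
time: 20.97
position: [0.4872, -0.0923, 0.2431]
tcp_rot: [3.14, 0.0, 1.515]
force: [-0.1, 0.2, 0.4]
width: 1.001
t 21.02 pos [ 0.4872 -0.0923  0.2433] rot [3.1400e+00 4.0000e-04 1.5147e+00] F [ 1.16  0.27 -0.79] w 0.999
tool delta [ 0.001  -0.0005  0.0013] turn 0.0027 rows min 0.04305784477118506
```

View pics/s11.png

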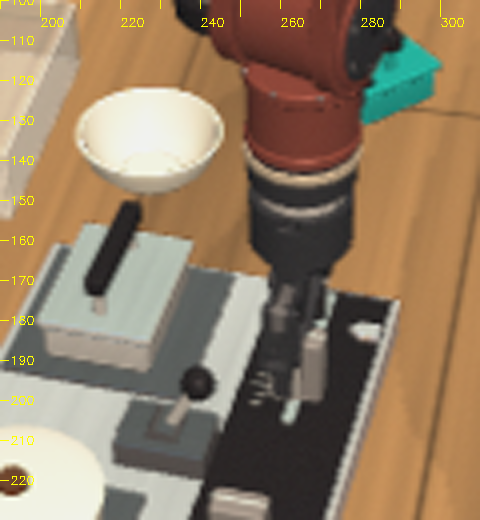

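The fingers straddle the right grip, which shows at (265,188) behind the near finger. Closing on it.

```bash
python3 -m crank '{"xyz":[[0,0,0],[0,0,0],[0,0,0],[0,0,0],[0,0,0],[0,0,0],[0,0,0],[0,0,0]],"yaw":[0,0,0,0,0,0,0,0]}' 255 25
python3 d.py .4823 -.1672 .242 1.512
```

```text
time: 21.68
position: [0.4866, -0.0921, 0.2424]
tcp_rot: [3.141, -0.0, 1.515]
force: [-0.5, 1.4, 4.8]
width: 0.272
t 21.68 pos [ 0.4866 -0.0921  0.2424] rot [ 3.1413e+00 -1.0000e-04  1.5150e+00] F [-0.53  1.41  4.82] w 0.272
tool delta [-0.0753 -0.0001  0.0004] turn 0.003 rows min 1.8815863233129746
```

```bash
python3 -m crank '{"xyz":[[-0.01,0,0],[-0.015,0,0],[-0.015,0,0],[-0.015,0,0],[-0.012,0,0],[-0.008,0,0],[0,0,0],[0,0,0]],"yaw":[0,0,0,0,0,0,0,0]}'
python3 d.py .4823 -.1672 .242 1.512
```

```text
time: 22.35
position: [0.4822, -0.1679, 0.2424]
tcp_rot: [-3.141, 0.001, 1.514]
force: [-2.6, -2.5, 5.4]
width: 0.282
t 22.35 pos [ 0.4822 -0.1679  0.2424] rot [-3.1413e+00  1.4000e-03  1.5138e+00] F [-2.61 -2.46  5.44] w 0.282
tool delta [0.0007 0.     0.0004] turn 0.0018 rows min 0.021004269290353202
```

Release, rise, and move over the left grip (clear of the lever knob).

```bash
python3 -m crank '{"xyz":[[0,0,0],[0,0,0],[0,0,0],[0,0,0],[0,0,0],[0,0,0]],"yaw":[0,0,0,0,0,0]}' 0
python3 -m crank '{"xyz":[[0,0,-0.01],[0,0,-0.025],[0,0,-0.03],[0,0,-0.03],[0.01,0,-0.01],[0.03,0,0],[0.038,0,0],[0.038,0,0]],"yaw":[0,0,0,0,0,0,0,0]}'
python3 -m crank '{"xyz":[[0.038,0,0],[0.038,0,0],[0.035,0,0],[0.02,0,0],[0.002,0,0],[0,0,0],[0,0,0]],"yaw":[0,0,0,0,0,0,0]}'
python3 d.py .4971 .0812 .242 1.512
python3 - <<'E'
from h import *
save('side','s12',(190,120,310,280),4)
E
```

```text
time: 22.85
position: [0.4824, -0.1669, 0.2421]
tcp_rot: [-3.142, -0.0, 1.515]
force: [0.7, 0.6, 0.7]
width: 1.0
time: 23.52
position: [0.4887, -0.0501, 0.3479]
tcp_rot: [3.141, 0.0, 1.513]
force: [0.3, 0.4, -0.9]
width: 1.001
time: 24.1
position: [0.4961, 0.0814, 0.3473]
tcp_rot: [-3.142, 0.0, 1.515]
force: [0.2, -0.2, -0.2]
width: 0.997
t 24.1 pos [0.4961 0.0814 0.3473] rot [-3.1415e+00  4.0000e-04  1.5154e+00] F [ 0.23 -0.25 -0.18] w 0.997
tool delta [-1.000e-04  1.000e-03  1.053e-01] turn 0.0034 rows min 2.633141465710986
```

View pics/s12.png

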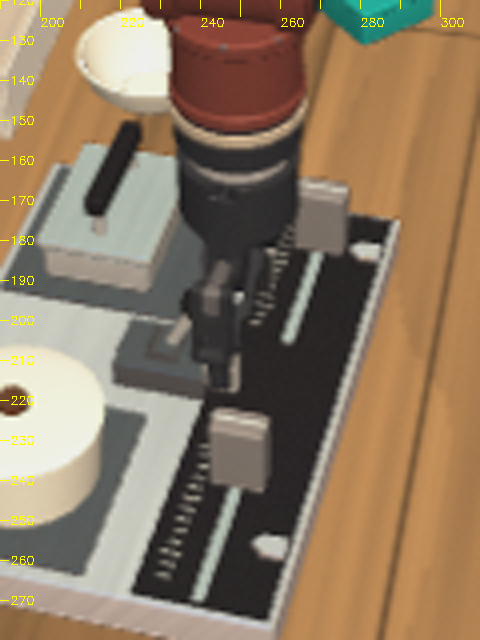

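The right grip now stands at its tab (grip base (270,182), tab (279,182)). Now the left grip.

```bash
python3 -m crank '{"xyz":[[0,0.001,0.015],[0,0,0.025],[0,0,0.025],[0,0,0.02],[0,0,0.014],[0,0,0.006],[0,0,0],[0,0,0]],"yaw":[0.002,0,0,0,0,0,0,0]}'
python3 d.py .4971 .0812 .242 1.512
python3 -m crank '{"xyz":[[0,0,0],[0,0,0],[0,0,0],[0,0,0],[0,0,0],[0,0,0],[0,0,0],[0,0,0]],"yaw":[0,0,0,0,0,0,0,0]}' 255 25
python3 d.py .5005 .1397 .242 1.512
```

```text
time: 24.82
position: [0.4975, 0.0809, 0.2427]
tcp_rot: [3.141, 0.0, 1.512]
force: [0.5, 0.0, -0.1]
width: 0.998
t 24.82 pos [0.4975 0.0809 0.2427] rot [3.1414e+00 1.0000e-04 1.5118e+00] F [ 0.45  0.05 -0.07] w 0.998
tool delta [ 0.0003 -0.0005  0.0007] turn -0.0002 rows min 0.021455038003315042
time: 25.48
position: [0.4974, 0.0817, 0.2426]
tcp_rot: [3.141, -0.0, 1.513]
force: [-1.1, 0.8, 5.3]
width: 0.276
t 25.48 pos [0.4974 0.0817 0.2426] rot [ 3.1410e+00 -2.0000e-04  1.5132e+00] F [-1.11  0.78  5.28] w 0.276
tool delta [ 0.0581 -0.0002  0.0006] turn 0.0012 rows min 1.452730185131235
```

```bash
python3 -m crank '{"xyz":[[0.008,0,0],[0.012,0,0],[0.014,0,0],[0.012,0,0],[0.008,0,0],[0.004,0,0],[0,0,0],[0,0,0]],"yaw":[0,0,0,0,0,0,0,0]}'
python3 d.py .5005 .1397 .242 1.512
python3 -m crank '{"xyz":[[0,0,0],[0,0,0],[0,0,0],[0,0,0],[0,0,0],[0,0,0]],"yaw":[0,0,0,0,0,0]}' 0
python3 -m crank '{"xyz":[[0,0,-0.01],[0,0,-0.025],[0,0,-0.03],[0,0,-0.03],[-0.01,0,-0.01],[-0.03,-0.02,0],[-0.038,-0.01,0],[-0.038,-0.01,0]],"yaw":[0,0,0,0,0,0,0,0]}'
python3 -m crank '{"xyz":[[-0.02,-0.03,0],[-0.008,-0.04,0],[0,-0.041,0],[0,-0.041,0],[0,-0.03,0],[0,0,0],[0,0,0]],"yaw":[0,0,0,0,0,0,0]}'
python3 d.py .4998 -.0084 .28 1.512
python3 - <<'E'
from h import *
save('side','s13',(190,140,310,280),5)
save('top','t5',(160,110,320,230),5)
E
```

```text
time: 26.15
position: [0.5008, 0.1401, 0.2426]
tcp_rot: [3.141, -0.001, 1.514]
force: [-1.2, 2.8, 4.7]
width: 0.278
t 26.15 pos [0.5008 0.1401 0.2426] rot [ 3.1408e+00 -1.0000e-03  1.5138e+00] F [-1.16  2.83  4.66] w 0.278
tool delta [-0.0004 -0.0003  0.0006] turn 0.0018 rows min 0.01948764302563468
time: 26.65
position: [0.5006, 0.1394, 0.2421]
tcp_rot: [-3.141, 0.0, 1.513]
force: [-0.4, 1.3, 0.3]
width: 1.0
time: 27.32
position: [0.4529, 0.0252, 0.3477]
tcp_rot: [3.141, 0.0, 1.515]
force: [1.3, -0.8, 0.6]
width: 0.997
time: 27.9
position: [0.2696, 0.0085, 0.3476]
tcp_rot: [3.14, 0.0, 1.512]
force: [0.5, -0.2, 0.5]
width: 1.0
t 27.9 pos [0.2696 0.0085 0.3476] rot [3.1399e+00 4.0000e-04 1.5123e+00] F [ 0.49 -0.24  0.49] w 1.0
tool delta [-0.0034  0.2307  0.068 ] turn 0.0003 rows min 6.0133600317702705
```

View pics/s13.png

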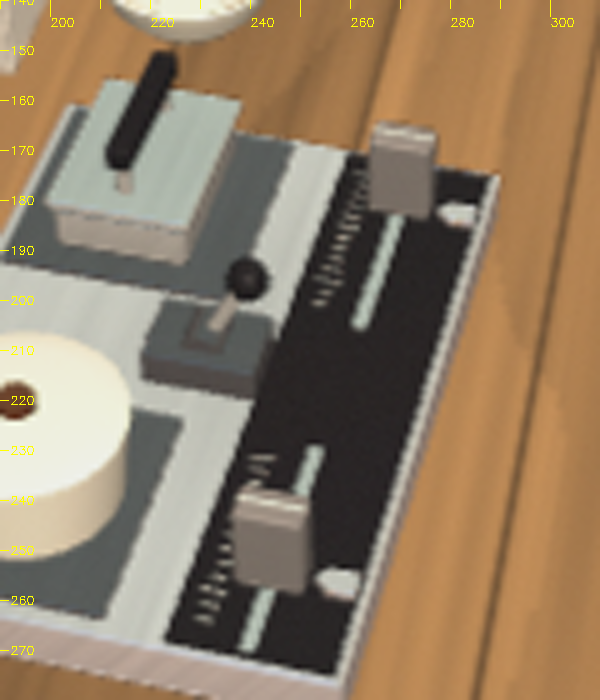

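View pics/t5.png

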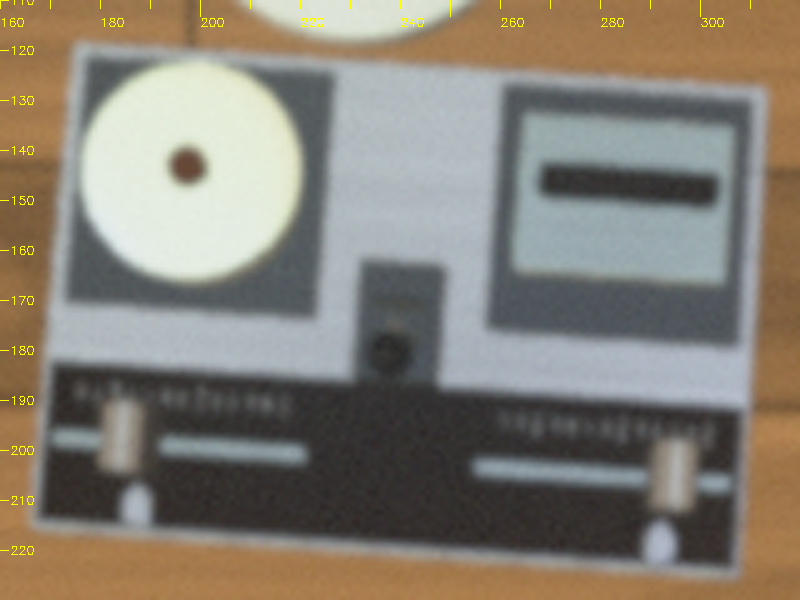

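```bash
cat >> m.py <<'E'
print('--final')
for k,u,v,z,n in[('gL',184.4,197.2,.107,'top'),('gR',294.8,205.2,.107,'top'),('mLbody',187.4,211,.0525,'top'),('mRbody',292.1,218.6,.0525,'top'),('gLs',190+272/5,140+500/5,.107,'side'),('gRs',190+404/5,140+133/5,.107,'side'),('mLs',190+342/5,140+582/5,.05,'side'),('mRs',190+461/5,140+214/5,.05,'side'),('tinbar',285.8,147,.134,'top')]:
    q=w(u,v,z,n);print(k,np.round(q[:2],4),'loc',loc(q))
def Wl(l,z): return [*(W[:2]+[c*l[0]-s*l[1],s*l[0]+c*l[1]]),z]
for k,l,z in [('markL .148',(-.124,.148),.0525),('markR-.159',(-.124,-.159),.0525),('tabL end',(-.148,.148),.0525),('tabR end',(-.148,-.159),.0525)]: print(k,'top',np.round(px(Wl(l,z)),1),'side',np.round(px(Wl(l,z),'side'),1))
E
python3 m.py | sed -n '/--final/,$p'
python3 - <<'E'
from h import *
save('side','s14',(240,160,300,270),7)
save('top','t6',(170,185,230,225),12)
save('top','t7',(250,190,310,230),12)
E
```

```text
--final
gL [0.5003 0.1387] loc [-0.1002  0.1469]
gR [ 0.4812 -0.1682] loc [-0.101  -0.1606]
mLbody [0.4643 0.1397] loc [-0.1362  0.1458]
mRbody [ 0.4455 -0.1656] loc [-0.1368 -0.1601]
gLs [0.501  0.1392] loc [-0.0995  0.1474]
gRs [ 0.4822 -0.1675] loc [-0.1001 -0.1599]
mLs [0.4624 0.1418] loc [-0.1382  0.1478]
mRs [ 0.4438 -0.1625] loc [-0.1388 -0.1572]
tinbar [ 0.6388 -0.1409] loc [ 0.0546 -0.124 ]
markL .148 top [187.  206.8] side [253.3 254.9]
markR-.159 top [292.  214.2] side [277.8 181.1]
tabL end top [186.3 215. ] side [261.9 256.6]
tabR end top [291.5 222.4] side [285.2 182.3]
```

View pics/s14.png

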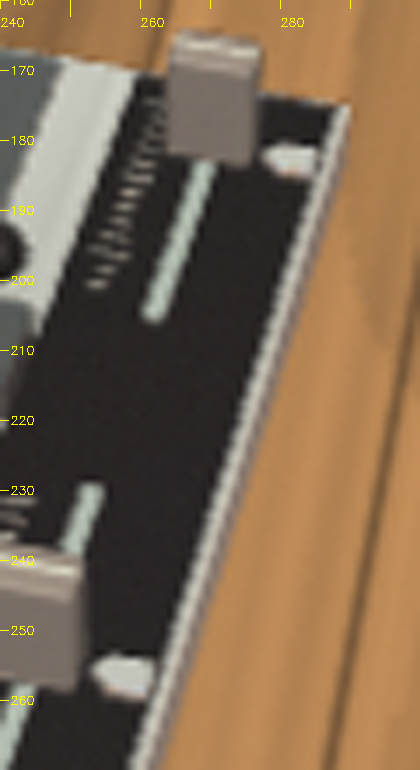

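View pics/t6.png

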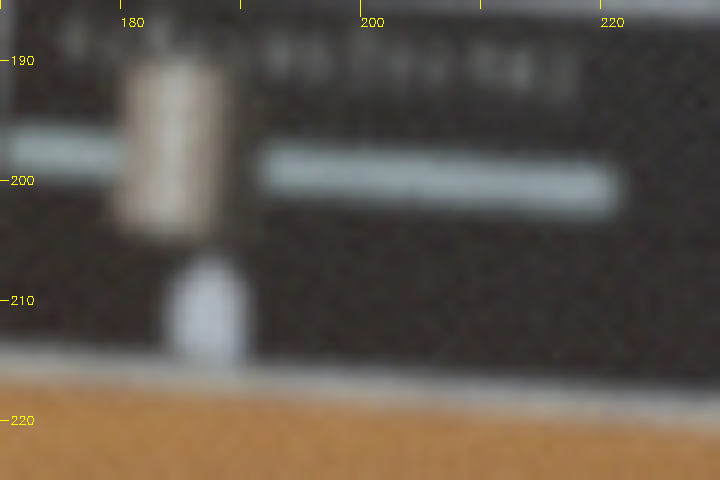

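View pics/t7.png

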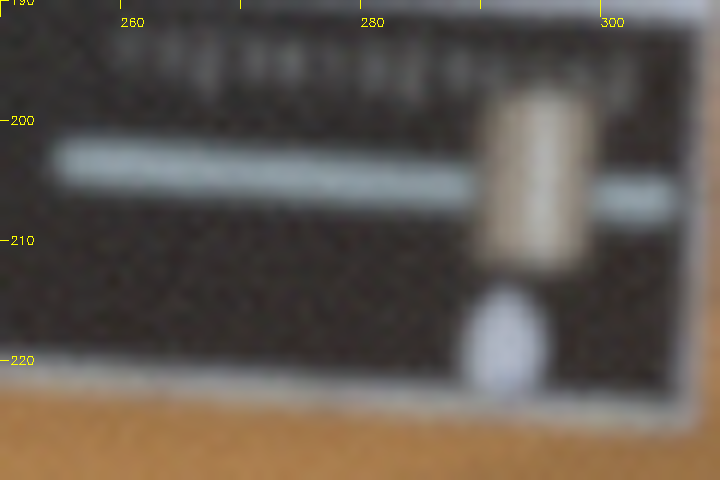

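Both grips are within about 2 mm of their tabs (top: grip L 0.147 vs tab 0.146–0.148, grip R −0.160 vs tab −0.157 to −0.160). The tin is within 1 mm of the plate's middle. Next I shut the fingers and go behind the lever knob.

```bash
python3 -m crank '{"xyz":[[-0.003,0.03,0],[0,0.038,0],[0,0.038,0],[0,0.038,0],[0,0.038,0],[0,0.03,0],[0,0.015,0],[0,0,0]],"yaw":[0,0,0,0,0,0,0,0]}' 255 60
python3 d.py .4998 -.0084 .273 1.512
python3 -m crank '{"xyz":[[0,0,0.02],[0,0,0.025],[0,0,0.02],[0,0,0.01],[0,0,0],[0,0,0]],"yaw":[0,0,0,0,0,0]}'
python3 d.py .4998 -.0084 .273 1.512
python3 - <<'E'
from h import *
save('side','s15',(190,140,310,280),5)
E
```

```text
time: 28.82
position: [0.5006, -0.0078, 0.3461]
tcp_rot: [3.141, -0.0, 1.513]
force: [-0.4, 0.5, -0.1]
width: -0.002
t 28.82 pos [ 0.5006 -0.0078  0.3461] rot [ 3.1412 -0.      1.5134] F [-0.35  0.52 -0.12] w -0.002
tool delta [-0.0006 -0.0008  0.0731] turn 0.0014 rows min 1.8271084654773808
time: 29.32
position: [0.497, -0.0075, 0.2722]
tcp_rot: [-3.141, -0.0, 1.513]
force: [1.2, -0.7, 0.8]
width: 0.0
t 29.32 pos [ 0.497  -0.0075  0.2722] rot [-3.1406e+00 -1.0000e-04  1.5131e+00] F [ 1.19 -0.71  0.8 ] w 0.0
tool delta [-0.0007  0.0029 -0.0008] turn 0.0011 rows min 0.0760207061171803
```

View pics/s15.png

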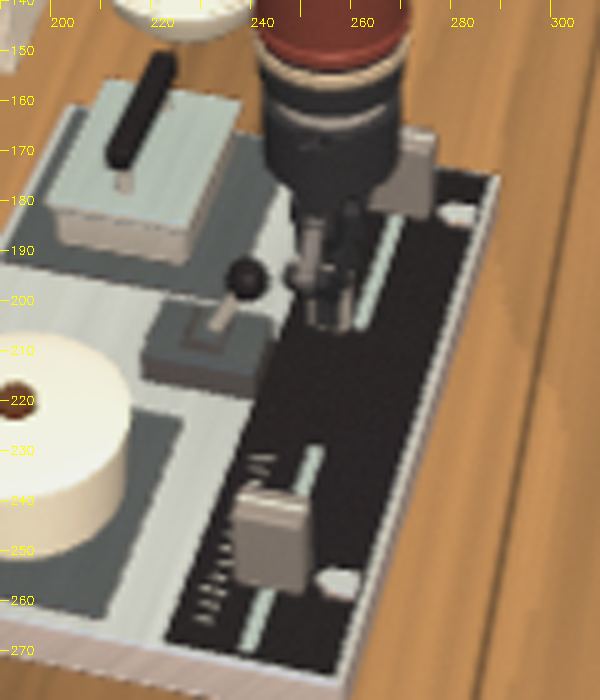

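The shut fingers (tips (255,205)) stand on the robot side of the black knob (237,195), at its height. Pushing away from the robot.

```bash
python3 -m crank '{"xyz":[[-0.001,0.01,0],[0,0.01,0],[0,0.01,0],[0,0.01,0],[0,0.01,0],[0,0.008,0],[0,0.006,0],[0,0,0]],"yaw":[0,0,0,0,0,0,0,0]}'
python3 -m crank '{"xyz":[[0,0.006,0],[0,0.004,0],[0,0.003,0],[0,0.002,0],[0,0,0],[0,0,0]],"yaw":[0,0,0,0,0,0]}'
python3 - <<'E'
from h import *
save('side','s16',(190,140,310,280),5)
E
```

```text
time: 30.03
position: [0.5622, -0.0124, 0.273]
tcp_rot: [3.14, 0.0, 1.513]
force: [0.4, 1.3, -0.3]
width: -0.002
time: 30.53
position: [0.5752, -0.0131, 0.2718]
tcp_rot: [-3.139, 0.0, 1.513]
force: [-5.5, -0.1, 0.9]
width: -0.002
```

View pics/s16.png

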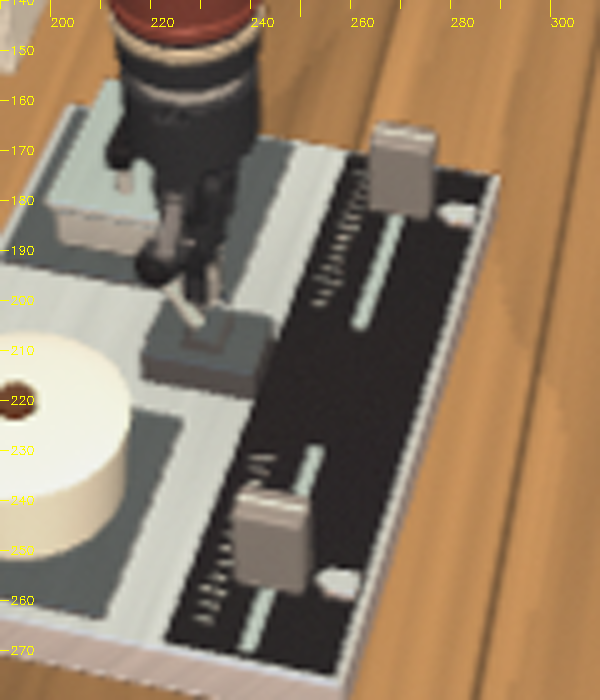

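The knob has gone over to (220,193) with 5.5 N resisting, near the stop. I press a little more to be sure.

```bash
python3 -m crank '{"xyz":[[0,0.002,0],[0,0.001,0],[0,0,0]],"yaw":[0,0,0]}'
python3 -m crank '{"xyz":[[0,0.001,0],[0,0.001,0],[0,0,0]],"yaw":[0,0,0]}'
python3 - <<'E'
from h import *
q=w(190+150/5,140+266/5,.121,'side');print(q)
E
```

```text
time: 30.83
position: [0.5765, -0.0131, 0.2715]
tcp_rot: [-3.135, 0.0, 1.513]
force: [-14.0, -0.2, 7.9]
width: -0.001
time: 31.08
position: [0.5773, -0.0131, 0.2713]
tcp_rot: [-3.131, 0.0, 1.513]
force: [-20.6, 0.4, 12.3]
width: 0.002
[ 0.60381341 -0.00888865  0.121     ]
```

Force climbs with hardly any motion: this is the end stop (knob x ≈ 0.60). Backing off and up.

```bash
python3 -m crank '{"xyz":[[0,-0.01,0],[0,-0.015,0],[0,-0.02,0],[0,-0.02,0],[0,-0.01,-0.02],[0,-0.02,-0.03],[0,-0.03,-0.03],[0,-0.035,-0.01]],"yaw":[0,0,0,0,0,0,0,0]}'
python3 -m crank '{"xyz":[[0,-0.041,0],[0,-0.04,0],[0,-0.04,0],[0,-0.03,0],[0,0,0],[0,0,0],[0,0,0]],"yaw":[0,0,0,0,0,0,0]}'
python3 - <<'E'
from h import *
save('side','s17',(150,140,310,290),4)
save('top','t8',(70,110,320,230),3)
save('side','s18',(100,0,512,384),1.8)
E
```

```text
time: 31.75
position: [0.4227, -0.0045, 0.365]
tcp_rot: [3.135, 0.001, 1.513]
force: [1.1, -0.4, 0.9]
width: -0.002
time: 32.33
position: [0.2718, 0.0043, 0.3623]
tcp_rot: [3.139, 0.0, 1.513]
force: [0.1, 0.3, -0.3]
width: 0.002
```

View pics/s17.png

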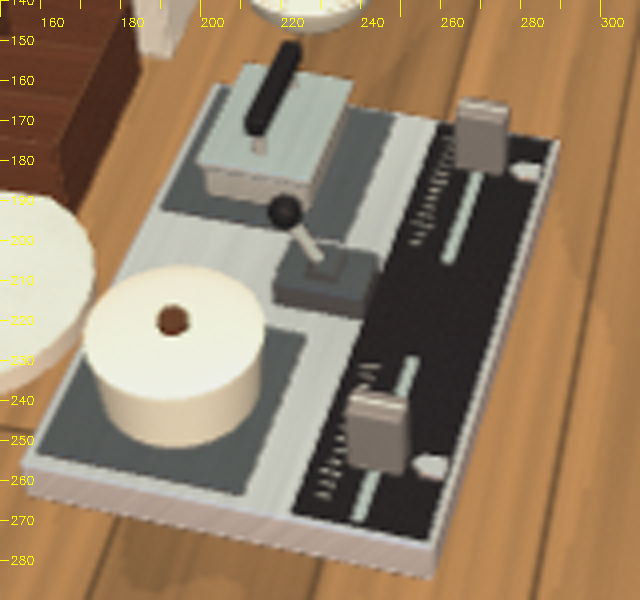

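View pics/t8.png

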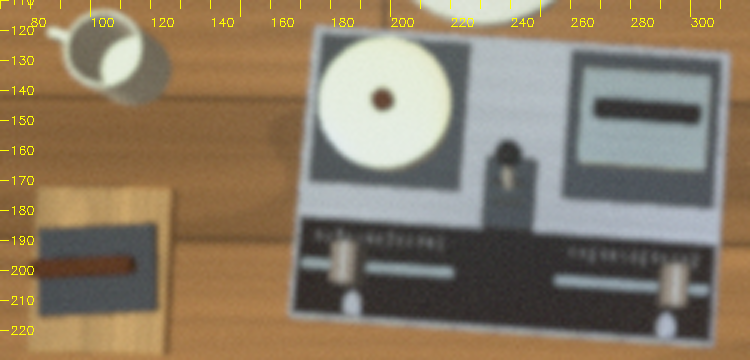

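```bash
cat >> m.py <<'E'
print('--knob')
for u,v,n in [(70+508/3,110+153/3,'top'),(150+285/4,140+211/4,'side')]:print(loc(w(u,v,.121,n)))
p=w(70+98/3,110+270/3,.03);print('press plate ctr',p[:2])
E
python3 m.py | sed -n '/--knob/,$p'; python3 d.py .3 0 .36 1.512
```

```text
--knob
[0.0095 0.0009]
[0.0089 0.003 ]
press plate ctr [0.49547525 0.39949504]
t 32.48 pos [0.272  0.0043 0.3618] rot [3.1412 0.     1.5131] F [0.6  1.   0.64] w 0.001
tool delta [-0.0027  0.0282  0.0018] turn 0.0011 rows min 0.7102953625072137
```

The lever knob is at local x ≈ +9 mm, as expected for fully on (joint ≈ 1.0). The press, tin and grips look right, and the arm is clear. Handing in.

```bash
python3 -c "
from station import *
print(job_done())"
```

```text
the job is handed in; nothing more can be done
None
```

The warmer job is done and handed in at about 32.5 s of the 72 s allowed; the hand-in gives no verdict. I moved the press to the board and the tin to the cleared right plate. Then I slid both heat grips to their tabs and pushed the lever over to its stop.

What the last camera checks showed:

| Item | Measured | Limit |
|---|---|---|
| Press from board centre | about 3 mm, standing flat | 35 mm |
| Tin from plate centre | about 1 mm, standing flat | 25 mm |
| Grips from their tabs | about 1–3 mm | 6 mm |
| Lever knob | about +9 mm along the warmer's x, matching fully on | – |

- **Lever:** The force rose to about 20 N with almost no further movement, so I took it to be at its end stop.
- **Disagreement:** The two cameras disagreed by 2–3 mm on the tab positions when I compared them closely. An early coarse side-view reading of the left tab was 4–5 mm off the top view. Both grips are within the 6 mm limit on either camera's final reading.
- **Bystanders:** The arm ended clear of everything. The pot and tabs look unmoved. I did not measure the mug, bowl, shaker or jar again at the end.

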